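# Load the die slide of a snap press under its hold-down springs

## Robot

A 7-joint arm with a two-finger parallel gripper is mounted at the origin on a cart in front of the work surface, level with it; the furniture and walls round the work are solid. World frame = base frame: x ahead of the robot, y to its left, z up, the work surface at z = 0. Lengths are in m, angles in rad, forces in N, time in s.
With the tool pointing down it reaches from about 0.425 to 0.95 m from the base axis. Payload 4.7 kg.
Tool frame: the origin (TCP) lies where the fingers leave the gripper's body, on its centre line; the fingertips stand 70 mm ahead of it and the grasp point (between the pads) lies 51 mm ahead of it; z points along the fingers, y is the line along which they close (so a half turn about z gives the same grasp; the last joint's range is limited). The gripper opens to 87 mm and grips with 3 to 60 N. Pads are 19 mm wide; open, the fingers measure 117 mm over their backs; the gripper's body (75 mm by 190 mm) begins 51 mm behind the grasp point.
Start: joints at [-1.378, 0.469, -0.049, 1.532, 0.024, 1.141, -0.082], TCP at [0.148, 0.658, 0.292] pointing down, gripper open.
Joint ranges: [-2.59, 2.59], [-0.33, 1.99], [-1.39, 1.29], [0.1, 2.45], [-1.04, 4.18], [0.21, 1.99], [-2.66, 2.66]. Speed limits (rad/s): [2.57, 2.57, 3.14, 3.14, 3.14, 3.14, 3.14].

## Interface

Orientations are given as a unit quaternion [x, y, z, w].
In Python, from bench import observe, camera, sign_off gives the robot as it stands.
- The arm moves only by the shell command python3 -m pendant 'ROWS' [FORCE]. ROWS is JSON, a list of rows, each a list of 5 numbers: the closure, from 0 (fully open) to 1 (shut), then the shift along the world's x, y, z in cm, then the turn about the world's z in degrees. A call has 1 to 8 rows; each row shifts and turns the commanded pose from where the row before left it; what a row does not reach is not made up. A row lasts 1/10 s, in which the tool goes at most 50 mm and 8.59 degrees, less where a joint would pass 70% of its speed; a pose out of reach is approached as far as the arm can. A call with a gripper value outside its range is refused whole. The fingers move at their own pace and stop on an object; FORCE is the grip in N (left out, the last holds). Time passes only in rows, so rows that do not move let the fingers close. It gives the time, the measured TCP pose, the force, the opening and the grip force at its end, in the units of the state.
- observe(): the state, without advancing time (a new reading comes with each control period).
- camera(name): name is "scene" or "side" or "wrist"; returns a dict with "image" (400x640x3 uint8, red, green, blue), "range_z" (400x640 float32, m along the optical axis (not along the pixel's ray), 0 where there is no reading), "intrinsics" (3x3 intrinsics, pixels), "eye" and "orientation" of the camera in the world. Camera axes: x right, y up, looking along -z (the intrinsics and any distortion apply to the point x, -y, -z); pixel columns grow to the right and rows downward; lengths in m; the calibration is good to about 2 mm. The wrist camera is an equidistant fisheye: a pixel r from the principal point sees the ray r / f radians off the axis. A picture is of the moment at which its call begins.
- sign_off(): hands the job in; it is judged then, once.
The state is a dict: "time": time; "qpos": joint angles; "dq": joint speeds; "joint_efforts": joint torques, N m; "position": TCP position; "tcp_rot": TCP orientation; "wrist_force": force on the tool from outside, world axes, zero at the start; "wrist_torque": the same for the moment, N m; "gripper_width": finger opening in m; "finger_force": force on a finger pad.
Only numpy, scipy, OpenCV 4.12 (cv2) and the standard library are available. Lean on these libraries where they do the work, as an engineer would, in place of code of your own. Each camera call takes 0.05 s, during which the arm holds its last target. There are 200 camera calls.

## Task

Bring the anvil of the green hand press under its ram: with closed fingertips on the black thumb rest, press the steel die slide down hard against its sprung rails and, keeping it down, slide it in under the two bronze leaf springs until it is fully home against the stop. Then take the hand away, leaving the slide lying flat on the bed. Do not lift the slide, do not touch the polished anvil, and leave the jars, the setter and the spool where they stand.

Things in the scene. Friction and masses are not known exactly. Their poses are not given: they have to be found in the camera images.
- snap_press: Green cast hand press fixed on the worktop, base 345 x 156 mm. Origin: on the worktop under the middle of the press; +x is the way the die slide goes in (from the open front towards the column), z up. Steel bed at z = 24 mm between two dark guides (tops z = 42, inner faces y = +-46.5). Head (underside at 150 mm) and column stand beyond x = 42 mm; the lever ball reaches 325 mm up.
- die_slide: Loose steel plate 200 (x) x 90 (y) x 10 (z) mm between the guides (1.5 mm play each side), oiled and slippery, thumb rest at its near end, anvil near its nose; 0.48 kg in all. Origin: centre of its underside; +x points to its nose, as the press's +x. At first it rests on the sprung lift rails, its underside 32 mm above the worktop; pressed fully down onto the bed, 24 mm.
- thumb_rest (a point): Centre of the top face of the black ribbed rubber thumb rest on the die slide: 44 mm along the slide x 50 mm across, 12 mm above the slide's underside, 70 mm behind its origin. Grippy. A rubber ridge 7 mm thick stands 5 mm above it along its nose side (near face 22 mm ahead of this point), to push against.
- slide_nose (a point): Middle of the lower front edge of the die slide, 100 mm ahead of its origin. When the slide is fully home this point is at point stop.
- throat (a point): Point on the bed's top, on its centre line, below the front faces of two dark keepers (16 mm long, top about 30 mm above the bed) that reach over the slide's edges, 13.5 mm above the bed. The slide's nose starts 8 to 28 mm before it. Raised, the nose runs square against the keepers; it passes once the slide is within 3 mm of the bed.
- stop (a point): Point on the bed's top, on its centre line, level with the faces of the two stop buttons, 63 mm beyond the throat. Before it, behind each keeper, a bronze-coloured leaf spring 10 mm wide slopes inwards and down onto the slide's edge; each bears on it with about 8 N once the slide is under it.
- lift_rails (a joint): How far the two sprung rails under the slide are pressed down: 0 = up, 8 mm above the bed; 0.008 = flush with it. Pressing on the slide, about 6 N starts them down and about 12 N brings them flush; sliding takes up to about 15 N more along the slide as it goes under the leaf springs. Under both leaf springs the slide stays down by itself.
- ram_tip (a point): Brass tip of the fixed ram, 86 mm above the worktop; the anvil stands under it when the slide is home.
- snap_anvil: Round polished steel anvil, diameter 43 mm, 18 high, fixed on the die slide 65 mm ahead of the slide's origin. Origin: centre of its underside. Not to be touched.
- rivet_jar: Bystander: screw jar of brass rivets with a black cap, diameter 55, 55 high mm, upright, loose. Origin: centre of its underside.
- stud_jar: Bystander: screw jar of nickel studs with a black cap, diameter 55, 55 high mm, upright, loose. Origin: centre of its underside.
- setter: Bystander: bright steel snap setter, a rod with a black head, standing on end, diameter 21, 104 high mm, upright, loose. Origin: centre of its underside.
- spool: Bystander: small spool of tan thread, diameter 35, 40 high mm, upright, loose. Origin: centre of its underside.

How it is judged:
By the outcome, as a careful person would: the job done as asked, in the order asked, and still so for the second after the job is handed in, with the robot touching nothing.
It also fails if it takes over 35 s, if anything falls off the work surface, if the arm or the gripper's body presses on something with over 40 N, if the wrist force passes 120 N, or if a joint passes its speed limit or range.

## Working session

There is one attempt and no reset: what is moved stays moved. The work goes in short steps, Python scripts to look and compute and a shell command to move; the robot and the scene stay as the last step left them, time stands still between calls to the robot, and variables do not carry over. Pictures are saved under pics/ and viewed, at most 10 in all, crops included, and the job is handed in when it is done.

```bash
mkdir -p pics; cat > h.py <<'E'
import numpy as np, cv2
from scipy.spatial.transform import Rotation as R
from bench import observe, camera, sign_off
def save(c,n): cv2.imwrite('pics/'+n, c['image'][:,:,::-1])
def cloud(c):
    K=c['intrinsics'];z=c['range_z'];v,u=np.mgrid[:z.shape[0],:z.shape[1]]
    p=np.stack([(u-K[0,2])/K[0,0]*z,-(v-K[1,2])/K[1,1]*z,-z],-1)
    return p@rot(c).T+np.array(c['eye'])
def rot(c):
    o=np.array(c['orientation']); return o if o.shape==(3,3) else R.from_quat(o).as_matrix()
E
python3 - <<'E'
from h import *
s=observe();print(s)
for n in('scene','side'):
    c=camera(n);save(c,n+'1.png');print(n,c['eye'],c['orientation'],c['intrinsics']);np.savez(n+'1.npz',cl=cloud(c),im=c['image'],z=c['range_z'])
E
```

```text
{'time': 0.0, 'qpos': array([-1.3778922 ,  0.46944177, -0.04859044,  1.53370844,  0.02411234,
        1.14097685, -0.08232025]), 'dq': array([ 2.11160939e-04, -9.38556250e-05, -2.86548996e-04, -3.49549739e-04,
        3.61691773e-04, -1.38016334e-03, -6.31648934e-04]), 'joint_efforts': array([ 2.01526706e-05, -5.07969761e+01, -8.07630457e-02, -2.36156237e+01,
       -6.14472921e-02,  3.81367444e-02,  1.89642960e-04]), 'position': array([0.14838097, 0.65801073, 0.29119291]), 'tcp_rot': array([ 1.10668439e-01,  9.93856905e-01, -9.71942089e-04, -6.56719972e-05]), 'wrist_force': array([ 0.38617051, -0.68726329,  0.2682678 ]), 'wrist_torque': array([ 0.01742499, -0.03354693,  0.00624616]), 'finger_force': 0.0, 'gripper_width': 0.08699709181707958}
scene [ 0.04618325 -0.45800316  0.67928287] [ 0.45121316 -0.13479007 -0.26875398  0.84024379] [[509.49959498   0.         321.55907394]
 [  0.         509.49959498 200.66082809]
 [  0.           0.           1.        ]]
side [ 0.36139765 -0.56436187  0.76653355] [ 0.4285357  -0.05022167 -0.10114559  0.89643991] [[473.07659298   0.         311.76167396]
 [  0.         473.07659298 190.61903205]
 [  0.           0.           1.        ]]
```

View pics/scene1.png

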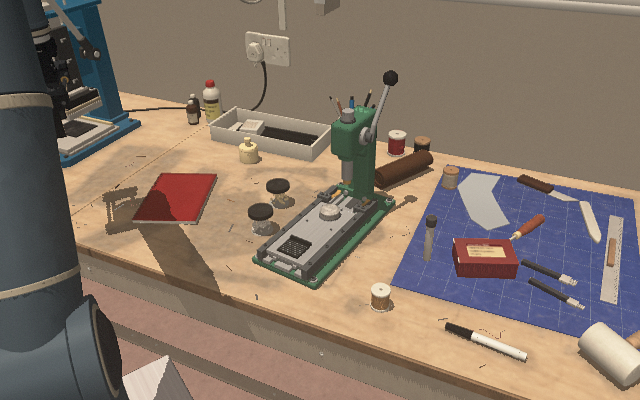

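View pics/side1.png

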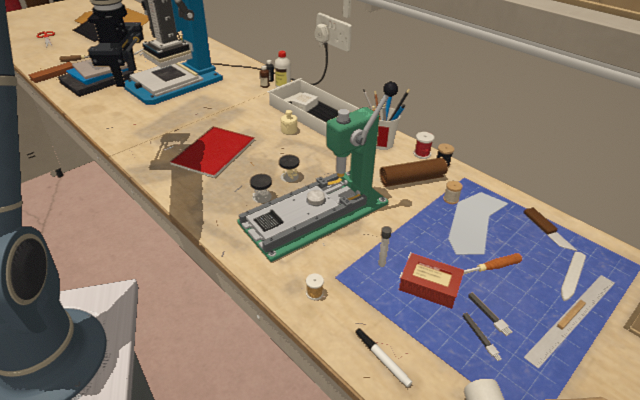

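The scene view shows the press with its open front towards lower left. The thumb rest is at about (294,246) in scene and (264,220) in side. The anvil is at (329,212) and (316,197). The jars are left of the press, the setter and the spool right of it.

```bash
python3 - <<'E'
from h import *
for n,box,a in(('scene',(275,228,318,264),(329,209)),('side',(245,205,290,238),(316,195))):
    d=np.load(n+'1.npz');cl,im=d['cl'],d['im'].astype(int)
    print(n,'anvil',cl[a[1],a[0]])
    # green press base
    hsv=cv2.cvtColor(d['im'],cv2.COLOR_RGB2HSV)
    g=(hsv[...,0]>55)&(hsv[...,0]<90)&(hsv[...,1]>90)&(d['z']>0)
    P=cl[g];P=P[(P[:,2]<.03)&(P[:,2]>-.005)]
    r=cv2.minAreaRect((P[:,:2]*1000).astype(np.float32));print('base rect',r,len(P))
    x0,y0,x1,y1=box
    sub=im[y0:y1,x0:x1].max(-1);C=cl[y0:y1,x0:x1]
    m=((sub<60)&(C[...,2]>.036)&(C[...,2]<.056)).astype(np.uint8)
    k,l,st,ce=cv2.connectedComponentsWithStats(cv2.morphologyEx(m,cv2.MORPH_CLOSE,np.ones((3,3))))
    i=1+st[1:,4].argmax();Q=C[(l==i)]
    print('rest',cv2.minAreaRect((Q[:,:2]*1000).astype(np.float32)),Q.mean(0),len(Q),ce[i]+[x0,y0])
    # objects between 0.02 and 0.11 near press
big=[]
d=np.load('scene1.npz')
s=d['im'][180:300,230:420];cv2.imwrite('pics/c1.png',cv2.resize(s[:,:,::-1],None,fx=4,fy=4,interpolation=cv2.INTER_CUBIC))
for nm,(u,v) in dict(rivet=(260,210),stud=(278,185),setter=(431,218),spool=(381,288)).items(): print(nm,d['cl'][v,u])
E
```

```text
scene anvil [0.56199431 0.26873896 0.0607658 ]
base rect ((0.0, 0.0), (0.0, 0.0), 0.0) 0
rest ((239.3563232421875, -95.46066284179688), (818.8455810546875, 67.10845184326172), 57.26482391357422) [0.44636662 0.21731427 0.0479265 ] 201 [296.52238806 246.27363184]
side anvil [0.56675751 0.27241151 0.05868082]
base rect ((563.166015625, 267.688232421875), (342.2279052734375, 149.87677001953125), 21.62775230407715) 1332
rest ((459.2606506347656, 230.01898193359375), (15.536678314208984, 45.445709228515625), 19.37871742248535) [0.46156884 0.22944737 0.0458876 ] 84 [275.19047619 217.63095238]
rivet [0.44611248 0.36253346 0.05330243]
stud [0.53044958 0.42803346 0.0524848 ]
setter [0.66404152 0.0756544  0.10587087]
spool [0.51020683 0.03709298 0.03925819]
```

View pics/c1.png

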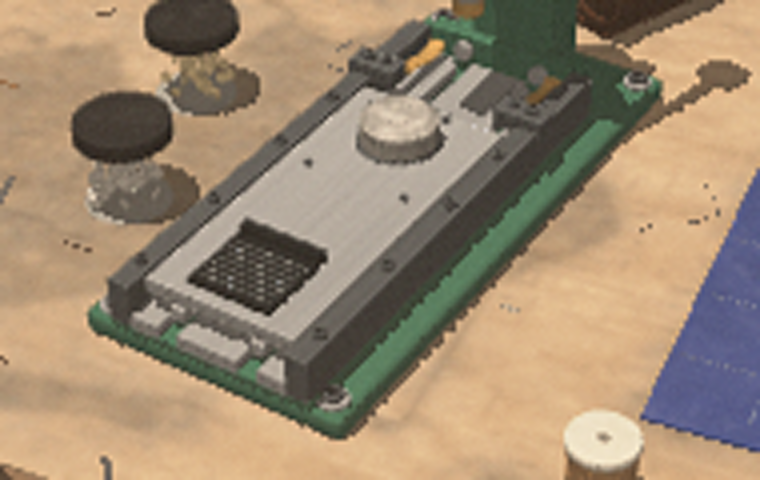

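The crop shows the pad with its ridge on the nose side. Pad corners in scene pixels are about (277.5,248.8), (297,258.3), (307,247.5) and (290.8,238). I'll cast rays for them and fit the axis to the base.

```bash
python3 - <<'E'
from h import *
c=camera('scene')
K,Rt,e=c['intrinsics'],rot(c),np.array(c['eye'])
def ray(u,v,z):
    d=Rt@np.array([(u-K[0,2])/K[0,0],-(v-K[1,2])/K[1,1],-1]);return (e+d*(z-e[2])/d[2])
f=lambda x,y:((x+.5)/4+230-.5,(y+.5)/4+180-.5)
L=[("near-left",(190,275),.044),("near-right",(268,313),.044),("ridge top L",(243,221),.049),("ridge top R",(327,258),.049),
("slide nearR",(290,340),.042),("slide nearL",(148,285),.042),
("guide L near",(108,282),.042),("guide R near",(298,372),.042),("guide R near outer",(300,365),.042),("guideR far",(585,90),.042)]
a=np.radians(21.6);A=np.array([[np.cos(a),np.sin(a)],[-np.sin(a),np.cos(a)]]);o=np.array([.563,.2677])
for n,p,z in L:
    q=ray(*f(*p),z);print(n,q.round(4),'press',(A@(q[:2]-o)).round(4))
cl=np.load('side1.npz')['cl'];
for n in('scene','side'):
    d=np.load(n+'1.npz');cl=d['cl'];p=(cl[...,:2]-o)@A.T
    m=(p[...,0]>-.16)&(p[...,0]<.0)&(abs(p[...,1])<.04)&(cl[...,2]>.03)&(cl[...,2]<.06)
    dark=m&(d['im'].max(-1)<70);print(n,'slide z',np.median(cl[m&~dark][:,2]),'dark z',np.median(cl[dark][:,2]),'dark press pct',np.percentile(p[dark],[3,50,97],axis=0).round(4).tolist())
    pol=m&(cl[...,2]>.054);print('anvil',p[pol].mean(0),p[pol].min(0),p[pol].max(0),pol.sum())
t=o+A.T@np.array([-.118,0]);print(t)
E
```

```text
near-left [0.4143 0.2385 0.044 ] press [-0.149   0.0276]
near-right [0.4298 0.1915 0.044 ] press [-0.1519 -0.0218]
ridge top L [0.4553 0.2543 0.049 ] press [-0.1051  0.0272]
ridge top R [0.4729 0.2044 0.049 ] press [-0.1071 -0.0257]
slide nearR [0.4288 0.1708 0.042 ] press [-0.1604 -0.0407]
slide nearL [0.3947 0.2462 0.042 ] press [-0.1644  0.0419]
guide L near [0.3799 0.2598 0.042 ] press [-0.1731  0.0601]
guide R near [0.4195 0.1498 0.042 ] press [-0.1768 -0.0568]
guide R near outer [0.4229 0.1533 0.042 ] press [-0.1724 -0.0548]
guideR far [0.6776 0.2507 0.042 ] press [ 0.1003 -0.058 ]
scene slide z 0.042136610097832095 dark z 0.044300482615945214 dark press pct [[-0.152, -0.0211], [-0.1239, -0.0001], [-0.1049, 0.0258]]
anvil [-0.00879808  0.0011416 ] [-0.01736787 -0.01625905] [-0.00010673  0.02183023] 79
side slide z 0.04217412658027764 dark z 0.04435846924206266 dark press pct [[-0.1496, -0.0194], [-0.1166, 0.0013], [-0.1034, 0.0264]]
anvil [-0.00836714  0.00360356] [-0.0161323  -0.01331975] [-0.00030085  0.02429226] 54
[0.45328637 0.2242613 ]
```

```bash
python3 -m pendant '[[1,2.5,-3.6,0,4.3],[1,2.5,-3.6,0,4.3],[1,2.5,-3.6,0,4.3],[1,2.5,-3.6,0,4.3],[1,2.5,-3.6,0,4.3],[1,2.5,-3.6,0,4.3],[1,2.5,-3.6,0,4.3],[1,2.5,-3.6,0,4.2]]' 20 && python3 -m pendant '[[1,2.5,-3.6,0,0],[1,2.5,-3.6,-3,0],[1,2.5,-3.6,-4,0],[1,2.5,-3.6,-4,0],[1,0,0,0,0],[1,0,0,0,0]]'
```

```text
time: 0.95
position: [0.3491, 0.3687, 0.2922]
tcp_rot: [-0.189, 0.982, 0.0, -0.0]
wrist_force: [0.1, 0.3, -0.5]
gripper_width: 0.0308
finger_force: 0.0
time: 1.55
position: [0.4391, 0.2392, 0.1959]
tcp_rot: [-0.186, 0.982, -0.0, -0.001]
wrist_force: [-0.5, 0.2, 0.9]
gripper_width: 0.0006
finger_force: 0.0
```

```bash
python3 -m pendant '[[1,1,-1.5,-2,0],[1,0,0,-2,0],[1,0,0,-2,0],[1,0,0,0,0]]' && python3 - <<'E'
from h import *
print(observe()['position'])
for n,b in(('side',(200,130,420,280)),('wrist',None)):
    c=camera(n);im=c['image'][:,:,::-1]
    if b: im=cv2.resize(im[b[1]:b[3],b[0]:b[2]],None,fx=3,fy=3)
    cv2.imwrite(f'pics/{n}2.png',im)
E
```

```text
time: 1.95
position: [0.4476, 0.2262, 0.1357]
tcp_rot: [-0.189, 0.982, -0.0, -0.001]
wrist_force: [-1.1, -0.8, 0.6]
gripper_width: 0.0008
finger_force: 0.0
[0.44761642 0.22616612 0.13565542]
```

View pics/side2.png

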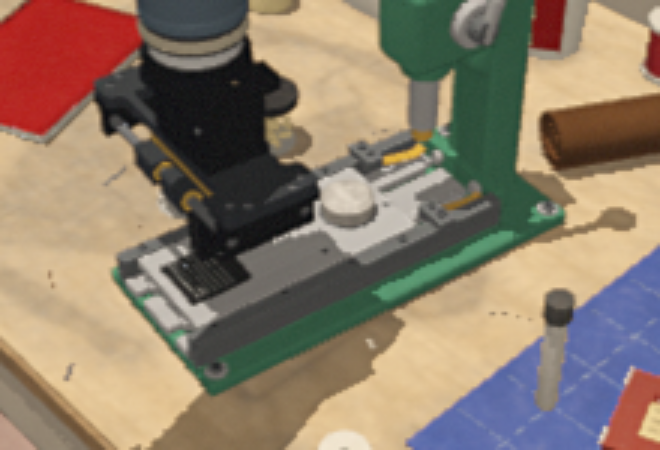

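View pics/wrist2.png

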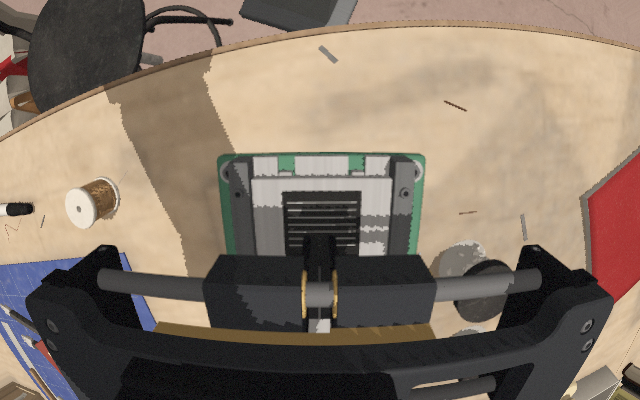

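The wrist view shows the pad at columns 283–361, near edge at row 192, centred on the fingers (about 319). The press edges lie square to the tool. In the side crop the tips are over the pad, behind the ridge. I'll cast one ray to check the pad's near edge, then go down.

```bash
python3 - <<'E'
from h import *
c=camera('wrist');K,Rt,e=c['intrinsics'],rot(c),np.array(c['eye'])
a=np.radians(21.6);A=np.array([[np.cos(a),np.sin(a)],[-np.sin(a),np.cos(a)]])
tcp=observe()['position'][:2]
for n,u,v,z in(('padL',361,192,.044),('padR',283,192,.044),('slideL',393,179,.042),('slideR',250,179,.042)):
    x,y=(u-K[0,2])/K[0,0],(v-K[1,2])/K[1,1];r=np.hypot(x,y)
    d=Rt@np.array([x/r*np.sin(r),-y/r*np.sin(r),-np.cos(r)]);q=e+d*(z-e[2])/d[2]
    print(n,q.round(4),'rel tcp, press axes',(A@(q[:2]-tcp)).round(4))
E
```

```text
padL [0.4113 0.2391 0.044 ] rel tcp, press axes [-0.0309  0.0259]
padR [0.4294 0.1935 0.044 ] rel tcp, press axes [-0.0308 -0.0232]
slideL [0.3961 0.2553 0.042 ] rel tcp, press axes [-0.039   0.0465]
slideR [0.4297 0.1709 0.042 ] rel tcp, press axes [-0.0388 -0.0444]
```

```bash
python3 -m pendant '[[1,0,0,-1.2,0],[1,0,0,-0.6,0],[1,0,0,-0.2,0],[1,0,0,-0.2,0],[1,0,0,-0.2,0],[1,0,0,0,0]]'; python3 -m pendant '[[1,0,0,-0.2,0],[1,0,0,-0.2,0],[1,0,0,0,0]]'
```

```text
time: 2.7
position: [0.4491, 0.2249, 0.1129]
tcp_rot: [-0.187, 0.982, 0.0, -0.0]
wrist_force: [-2.8, -0.7, 5.4]
gripper_width: 0.0008
finger_force: 2.6
time: 3.0
position: [0.4491, 0.2249, 0.1092]
tcp_rot: [-0.187, 0.982, 0.0, -0.0]
wrist_force: [-2.7, -2.4, 7.3]
gripper_width: 0.0002
finger_force: 4.1
```

```bash
python3 -m pendant '[[1,0,0,-0.2,0],[1,0,0,-0.2,0],[1,0,0,0,0]]'; python3 -m pendant '[[1,0,0,-0.2,0],[1,0,0,-0.2,0],[1,0,0,0,0]]'
```

```text
time: 3.3
position: [0.4493, 0.225, 0.1061]
tcp_rot: [-0.187, 0.982, 0.0, 0.0]
wrist_force: [-3.3, -1.4, 14.0]
gripper_width: 0.0005
finger_force: 7.2
time: 3.6
position: [0.4505, 0.2256, 0.1059]
tcp_rot: [-0.187, 0.982, 0.001, 0.001]
wrist_force: [-10.1, -5.6, 47.4]
gripper_width: 0.0004
finger_force: 23.1
```

```bash
python3 -m pendant '[[1,0,0,0.1,0],[1,0.47,0.18,0,0],[1,0.46,0.19,0,0],[1,0.46,0.18,0,0],[1,0.47,0.18,0,0],[1,0,0,0,0]]'
```

```text
time: 4.2
position: [0.4698, 0.2336, 0.106]
tcp_rot: [-0.187, 0.982, 0.001, 0.002]
wrist_force: [-6.0, -2.4, 32.8]
gripper_width: 0.0003
finger_force: 16.0
```

```bash
python3 -m pendant '[[1,0.47,0.18,0,0],[1,0.46,0.19,0,0],[1,0.46,0.18,0,0],[1,0.47,0.18,0,0],[1,0,0,0,0]]' && python3 - <<'E'
from h import *
c=camera('side');cv2.imwrite('pics/side3.png',cv2.resize(c['image'][130:280,200:420,::-1],None,fx=3,fy=3))
E
```

```text
time: 4.7
position: [0.4884, 0.2409, 0.106]
tcp_rot: [-0.187, 0.982, 0.001, 0.002]
wrist_force: [-5.4, -2.1, 29.0]
gripper_width: 0.0004
finger_force: 14.8
```

View pics/side3.png

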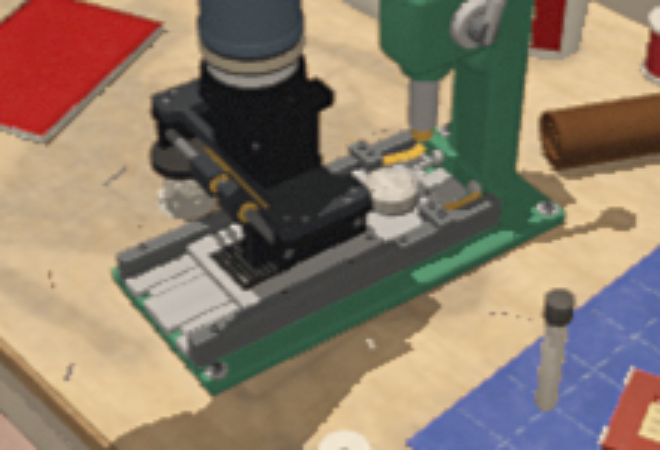

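The side crop shows the slide has followed the hand by about 4 cm. It lies flat and its nose is entering the keepers.

```bash
python3 -m pendant '[[1,0.47,0.18,0,0],[1,0.46,0.19,0,0],[1,0.46,0.18,0,0],[1,0.47,0.18,0,0],[1,0,0,0,0]]'; python3 -m pendant '[[1,0.47,0.18,0,0],[1,0.46,0.18,0,0],[1,0,0,0,0]]'
```

```text
time: 5.25
position: [0.5014, 0.2458, 0.1059]
tcp_rot: [-0.187, 0.982, -0.001, -0.005]
wrist_force: [-18.3, -8.2, 45.5]
gripper_width: 0.0003
finger_force: 22.4
time: 5.55
position: [0.5123, 0.2501, 0.106]
tcp_rot: [-0.187, 0.982, -0.0, -0.003]
wrist_force: [-14.5, -5.5, 38.4]
gripper_width: 0.0004
finger_force: 19.4
```

```bash
python3 -m pendant '[[1,0.46,0.18,0,0],[1,0.28,0.11,0,0],[1,0,0,0,0]]'; python3 -m pendant '[[1,0.28,0.11,0,0],[1,0.28,0.11,0,0],[1,0,0,0,0]]'
```

```text
time: 5.85
position: [0.517, 0.252, 0.1059]
tcp_rot: [-0.187, 0.982, -0.001, -0.007]
wrist_force: [-22.1, -8.0, 45.6]
gripper_width: 0.0005
finger_force: 22.9
time: 6.15
position: [0.518, 0.2524, 0.1058]
tcp_rot: [-0.188, 0.982, -0.002, -0.013]
wrist_force: [-31.6, -12.0, 58.6]
gripper_width: 0.0005
finger_force: 29.1
```

```bash
python3 - <<'E'
from h import *
c=camera('side');a=cv2.resize(c['image'][145:235,290:400,::-1],None,fx=5,fy=5,interpolation=cv2.INTER_CUBIC)
c=camera('scene');b=cv2.resize(c['image'][150:240,290:390,::-1],None,fx=5,fy=5,interpolation=cv2.INTER_CUBIC)[:, :250+0] if 0 else cv2.resize(c['image'][170:230,300:400,::-1],None,fx=5,fy=5,interpolation=cv2.INTER_CUBIC)
cv2.imwrite('pics/s4.png',a);cv2.imwrite('pics/sc4.png',b)
E
```

```text
(no output)
```

View pics/s4.png

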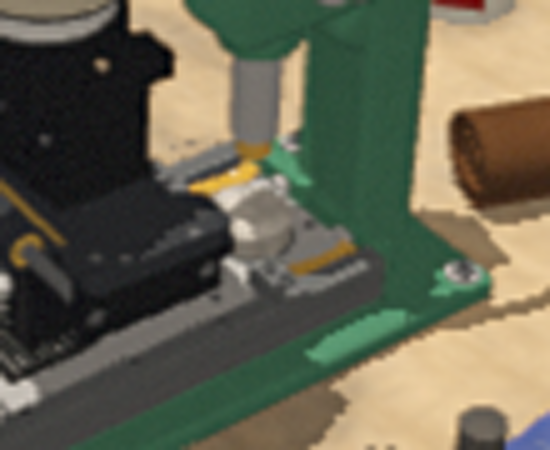

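View pics/sc4.png

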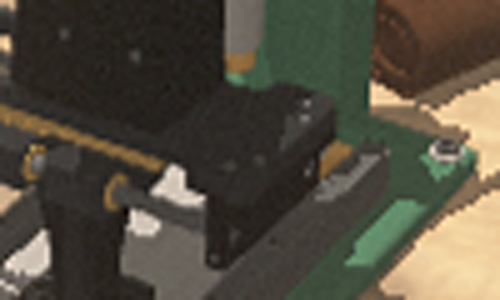

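```bash
python3 - <<'E'
from h import *
a=np.radians(21.6);A=np.array([[np.cos(a),np.sin(a)],[-np.sin(a),np.cos(a)]]);o=np.array([.563,.2677])
c=camera('side');K,Rt,e=c['intrinsics'],rot(c),np.array(c['eye'])
def ray(u,v,z):
    d=Rt@np.array([(u-K[0,2])/K[0,0],-(v-K[1,2])/K[1,1],-1]);q=e+d*(z-e[2])/d[2];return (A@(q[:2]-o)).round(4)
f=lambda x,y:((x+.5)/5+289.5,(y+.5)/5+144.5)
for n,p,z in(('ram',(255,153),.086),('anvil top far-right edge',(296,212),.052),('anvil top',(262,212),.052),('anvil top upper edge',(265,190),.052),('leaf end R',(355,243),.054),('keeperR near top',(250,265),.054),('btn?',(290,175),.034)):
    print(n,ray(*f(*p),z))
cl=cloud(c);p=(cl[...,:2]-o)@A.T
m=(p[...,0]>.03)&(p[...,0]<.12)&(abs(p[...,1])<.03)&(cl[...,2]>.046)&(cl[...,2]<.058)
print('anvil pts',p[m].min(0),p[m].max(0),p[m].mean(0),m.sum())
E
python3 -m pendant '[[1,0.19,0.07,0,0],[1,0.19,0.07,0,0],[1,0,0,0,0]]'
```

```text
ram [0.0772 0.0038]
anvil top far-right edge [ 0.0933 -0.0102]
anvil top [ 0.0797 -0.0009]
anvil top upper edge [0.0915 0.0121]
leaf end R [ 0.1002 -0.0468]
keeperR near top [ 0.0489 -0.0316]
btn? [0.1243 0.0327]
anvil pts [ 0.04944063 -0.02921412] [0.09758075 0.02555498] [0.07677627 0.001482  ] 138
time: 6.6
position: [0.5186, 0.2527, 0.1058]
tcp_rot: [-0.188, 0.982, -0.003, -0.017]
wrist_force: [-39.1, -15.3, 65.7]
gripper_width: 0.0004
finger_force: 33.1
```

Ram and anvil coincide at about x = 0.077 in press axes, and the push now meets a firm stop, so the slide is home. I'll ease the forward push first while still pressing down.

```bash
python3 -m pendant '[[1,-0.37,-0.15,0,0],[1,-0.37,-0.15,0,0],[1,0,0,0,0]]'
```

```text
time: 6.9
position: [0.5173, 0.2521, 0.1059]
tcp_rot: [-0.188, 0.982, -0.001, -0.008]
wrist_force: [-23.3, -8.9, 48.7]
gripper_width: 0.0009
finger_force: 24.2
```

```bash
python3 -m pendant '[[1,-0.28,-0.11,0,0],[1,-0.14,-0.06,0.1,0],[1,0,0,0,0]]'
```

```text
time: 7.2
position: [0.5166, 0.2518, 0.106]
tcp_rot: [-0.188, 0.982, -0.0, -0.003]
wrist_force: [-13.7, -5.4, 32.1]
gripper_width: 0.0006
finger_force: 16.1
```

```bash
python3 -m pendant '[[1,-0.14,-0.06,0.1,0],[1,0,0,0,0]]'; python3 -m pendant '[[1,-0.14,-0.06,0.1,0],[1,0,0,0.1,0],[1,0,0,0,0]]'
```

```text
time: 7.4
position: [0.5163, 0.2517, 0.106]
tcp_rot: [-0.188, 0.982, 0.0, -0.002]
wrist_force: [-9.8, -3.3, 22.4]
gripper_width: 0.0004
finger_force: 11.1
time: 7.7
position: [0.5165, 0.2514, 0.1062]
tcp_rot: [-0.187, 0.982, 0.0, -0.0]
wrist_force: [-3.0, 0.3, 7.8]
gripper_width: 0.0003
finger_force: 3.6
```

Forces are nearly gone. I'll lift off gently, then go up and back.

```bash
python3 -m pendant '[[1,0,0,0.1,0],[1,0,0,0.2,0],[1,0,0,0.5,0],[1,0,0,1,0],[1,0,0,2,0],[1,-1,-0.4,3,0],[1,-2,-0.8,4,0],[1,-2,-0.8,4,0]]' && python3 -m pendant '[[1,-2,2,3,0],[1,-2,3,2,0],[1,-2,4,0,0],[1,-2,4,0,0],[1,-2,4,0,0],[1,-2,4,0,0],[1,0,0,0,0],[1,0,0,0,0]]' && python3 - <<'E'
from h import *
a=np.radians(21.6);A=np.array([[np.cos(a),np.sin(a)],[-np.sin(a),np.cos(a)]]);o=np.array([.563,.2677])
for n in('scene','side'):
    c=camera(n);cl=cloud(c);p=(cl[...,:2]-o)@A.T
    m=(p[...,0]>.03)&(p[...,0]<.12)&(abs(p[...,1])<.025)&(cl[...,2]>.044)&(cl[...,2]<.058)
    print(n,'anvil',p[m].mean(0),p[m].min(0),np.median(cl[m][:,2]))
    for lo,hi in((-.07,-.045),(-.01,.04)):
        m=(p[...,0]>lo)&(p[...,0]<hi)&(abs(p[...,1])<.04)&(abs(p[...,1])>.03);print('slide z',np.median(cl[m][:,2]))
cv2.imwrite('pics/side5.png',cv2.resize(c['image'][130:310,220:420,::-1],None,fx=3,fy=3,interpolation=cv2.INTER_CUBIC))
E
```

```text
time: 8.5
position: [0.4661, 0.2306, 0.2553]
tcp_rot: [-0.187, 0.982, -0.0, -0.0]
wrist_force: [0.4, 0.5, 0.2]
gripper_width: 0.0009
finger_force: 0.0
time: 9.3
position: [0.3459, 0.4417, 0.304]
tcp_rot: [-0.189, 0.982, 0.0, 0.0]
wrist_force: [0.4, -0.8, -0.5]
gripper_width: 0.0003
finger_force: 0.0
scene anvil [0.07222509 0.00264767] [ 0.05273645 -0.01634014] 0.05046811521720551
slide z 0.03421944655536896
slide z 0.0339712168970725
side anvil [0.07398006 0.00297785] [ 0.05512178 -0.02454837] 0.05053266086912078
slide z 0.03439540682253356
slide z 0.03314107250150783
```

View pics/side5.png

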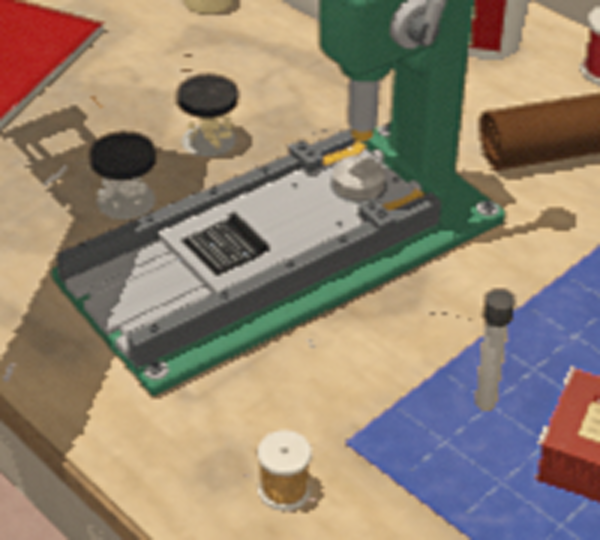

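The side crop shows the slide flat under both leaves, and all four bystanders in place. I'll take a last close look at the nose against the stop buttons.

```bash
python3 - <<'E'
from h import *
ims=[]
for n,(x,y) in(('scene',(305,170)),('side',(300,155))):
    c=camera(n);ims.append(cv2.resize(c['image'][y:y+65,x:x+80,::-1],None,fx=5,fy=9,interpolation=cv2.INTER_CUBIC))
cv2.imwrite('pics/fin.png',np.hstack(ims))
E
```

```text
(no output)
```

View pics/fin.png

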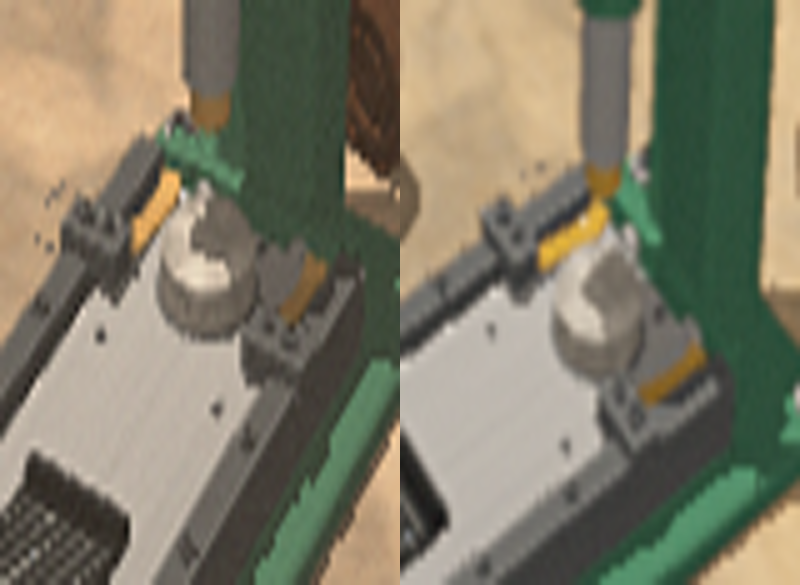

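The last picture shows the nose beyond both leaves with the stop buttons right behind it. I'll compare ram and anvil by rays in both views.

```bash
python3 - <<'E'
from h import *
a=np.radians(21.6);A=np.array([[np.cos(a),np.sin(a)],[-np.sin(a),np.cos(a)]]);o=np.array([.563,.2677])
for n,ram,anv in(('scene',(347,183.3),(346.8,196.7)),('side',(340.6,175.8),(340,186.7))):
    c=camera(n);K,Rt,e=c['intrinsics'],rot(c),np.array(c['eye'])
    for nm,(u,v),z in(('ram',ram,.086),('anvil',anv,.052)):
        d=Rt@np.array([(u-K[0,2])/K[0,0],-(v-K[1,2])/K[1,1],-1]);q=e+d*(z-e[2])/d[2];print(n,nm,(A@(q[:2]-o)).round(4))
E
```

```text
scene ram [0.0735 0.0016]
scene anvil [0.0717 0.0006]
side ram [0.0758 0.0019]
side anvil [0.0764 0.0028]
```

The anvil is under the ram to within 2 mm, with a hard stop felt at over 40 N.

```bash
python3 -c "
from bench import sign_off
print(sign_off())"
```

```text
the job is handed in; nothing more can be done
None
```

The die slide was pressed down, slid in under both leaf springs to a firm stop, and left flat on the bed with the anvil within about 2 mm of the ram in both camera views; the jars, setter and spool were not touched, the hand is clear, and the job was handed in after about 9.5 s.

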